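# Lamp block in, cover plate held ready for its screws

### The arm

A 6-joint arm with a two-finger parallel gripper is mounted at the origin on the work surface. World frame = base frame: x ahead of the robot, y to its left, z up, the work surface at z = 0. Lengths are in mm, angles in rad, forces in N, time in s.
With the tool pointing down it reaches from about 350 to 975 mm from the base axis. Payload 4.9 kg.
Tool frame: the origin (TCP) lies on the centre line of the jaws, within the pads' length; the fingertips stand 17 mm ahead of it and the grasp point (between the pads) lies 2 mm behind it; y points along the fingers, z is the direction in which the jaws open and shut, and the axes are right-handed (so a half turn about y gives the same grasp; the last joint's range is limited). The gripper opens to 85 mm and grips with 20 to 120 N. Pads are 22 mm wide; open, the fingers measure 114 mm over their backs; the gripper's body (76 mm by 85 mm) begins 54 mm behind the grasp point. The pads swing forward as they close: fully open they stand 13 mm farther back than shut.
Start: joints at [1.111, 0.053, 1.613, -0, 1.476, -0.119], TCP at [208.89, 589.039, 248.304] pointing down, gripper open.
Joint ranges: [-3.01, 3.01], [-1.01, 2.22], [0.06, 2.58], [-1.02, 4.17], [0.09, 2.62], [-3.14, 3.14]. Speed limits (rad/s): [2.57, 2.57, 3.14, 3.14, 3.14, 3.14].

### API

Orientations are given as [roll, pitch, yaw] about the fixed x, y, z axes, in that order (R = Rz(yaw) Ry(pitch) Rx(roll)).
In Python, from plant import get_state, eyes, env gives the robot as it stands. The module is installed in compiled form; this text tells all that it offers.
- The arm moves only by the tool jog_arm, never from a script. Its arguments are lists of equal length, an entry for each row: "travel": the shift along the tool's x, y, z in m, a list of three; "roll": the turn about the tool's y in degrees. In form: {"travel": [[x, y, z], ...], "roll": [roll, ...]}. A call has 1 to 20 rows; each row is the pose to reach, as a shift and turn from the pose measured when the call began, along the tool's axes at that moment; what a row does not reach only later rows make up. A row lasts 1/12 s, in which the tool goes at most 41.7 mm and 7.16 degrees, less where a joint would pass 70% of its speed; a pose out of reach is approached as far as the arm can. A call with a gripper value outside its range is refused whole. "hand" is the closure in counts, from 0 (fully open) to 255 (shut), set as the call begins (left out, the last holds). The fingers move at their own pace and stop on an object; the grip force is fixed at half the most. Time passes only in rows, so rows that repeat a pose let the fingers close. It gives the time, the measured TCP pose, the force and the opening at its end, in the units of the state.
- get_state(): the state, without advancing time (a new reading comes with each control period).
- eyes.get_image(name): name is "scene" or "top" or "wrist"; returns a dict with "img" (480x640x3 uint8, blue, green, red), "range_z" (480x640 float32, mm along the optical axis (not along the pixel's ray), 0 where there is no reading), "intrinsics" (3x3 intrinsics, pixels), "distortion" ([k1, k2, p1, p2, k3] as OpenCV has them; the pictures are not rectified), "rvec" (rotation vector, rad) and "tvec" (3), from world to camera coordinates, as OpenCV has them. Camera axes: x right, y down, z forward; pixel columns grow to the right and rows downward; lengths in mm; the calibration is good to about 2 mm. A picture is of the moment at which its call begins.
- env.job_done(): hands the job in, once; it reports no verdict.
The state is a dict: "t": time; "qpos": joint angles; "joint_velocities": joint speeds; "joint_efforts": joint torques, N m; "tool_pos": TCP position; "ee_rot": TCP orientation; "contact_force": force on the tool from outside, world axes, zero at the start; "torque": the same for the moment, N m; "opening": finger opening in mm.
Only numpy, scipy, OpenCV 4.12 (cv2) and the standard library are available. Lean on these libraries where they do the work, as an engineer would, in place of code of your own. Each camera call takes 0.05 s, during which the arm holds its last target.

### The job

Set the aluminium lamp block into the rectangular recess of the microscope's lamp base and press it down until its top is flush with the base. Then pick up the steel cover plate by its raised collar and hold it level about a centimetre above the base, with its four corner holes lined up over the four threaded holes, ready for the screws. Finish while holding it hovering there: do not set it down or let go, and leave the other things on the bench where they are.

Things in the scene. Friction and masses are not known exactly. Their poses are not given: they have to be found in the camera images.
- recess (a point): Microscope lamp base: cream block with black foot, fixed to the bench, top flat and 40 mm up. This point: centre of the mouth of its rectangular recess, on the flat top. x along the recess's 48 mm side, y along its 34 mm side, z up. The base reaches 70 mm to -x, 102 mm to +x, 55 mm to each y side of it. Straight walls; the floor is a brass contact block (socket).
- socket (a joint): The brass contact block, the recess's floor, slides straight down (m): 0 = up (start; its top 18 mm below the base's flat top), 0.008 = fully down (26 mm below). Stiff: it takes about 5 N to move, stays where it is pushed to and does not go down under the lamp block's own weight.
- lamp_center (a point): Lamp block: aluminium, 44 x 30 x 26 mm (x, y, z), 60 to 100 g, round glass window in its top, standing on the bench. This point: its centre, 13 mm above its underside. It fits the recess with 2 mm play on each side, either way round; let in, it first stands 8 mm proud on the contact block and is flush once pressed fully down.
- lamp_top (a point): The centre of the lamp block's top face, 26 mm above its underside.
- cover_collar (a point): Cover plate: steel, 116 x 84 mm (x, y), 5 mm thick, 0.18 to 0.26 kg, lying flat on the bench, a hole near each corner; in its middle a raised solid grey collar, 46 x 34 mm (x, y), 27 mm tall above the plate, with a round glass window, by which it is gripped. This point: the collar's centre, 18.5 mm above the plate's underside.
- cover_under (a point): The middle of the cover plate's underside, straight below the collar's centre.
- hole0 (a point): Centre, at the underside, of the cover plate's 9 mm corner hole at x -48, y -32 mm of the plate's own axes from its middle.
- hole1 (a point): Centre, at the underside, of the cover plate's 9 mm corner hole at x +48, y -32 mm of the plate's own axes from its middle.
- hole2 (a point): Centre, at the underside, of the cover plate's 9 mm corner hole at x +48, y +32 mm of the plate's own axes from its middle.
- hole3 (a point): Centre, at the underside, of the cover plate's 9 mm corner hole at x -48, y +32 mm of the plate's own axes from its middle.
- thread0 (a point): Mouth of the 6 mm threaded hole in the lamp base's flat top at x -48, y -32 mm of the base's own axes from the recess's centre. The plate fits either way round.
- thread1 (a point): Mouth of the 6 mm threaded hole in the lamp base's flat top at x +48, y -32 mm of the base's own axes from the recess's centre. The plate fits either way round.
- thread2 (a point): Mouth of the 6 mm threaded hole in the lamp base's flat top at x +48, y +32 mm of the base's own axes from the recess's centre. The plate fits either way round.
- thread3 (a point): Mouth of the 6 mm threaded hole in the lamp base's flat top at x -48, y +32 mm of the base's own axes from the recess's centre. The plate fits either way round.
- oil_bottle: Bystander: small brown glass bottle with black cap, 32 mm across, 70 mm tall, near the robot. Origin at the centre of its underside.
- specimen_cup: Bystander: open white plastic cup, 56 mm across, 55 mm tall, near the robot. Origin at the centre of its underside.
- swab_jar: Bystander: clear jar full of swabs, 80 mm across, 97 mm tall with the swabs, on the far left. Origin at the centre of its underside.
- slide_box: Bystander: closed blue box 100 x 75 x 35 mm, on the far right. Origin at the centre of its underside.
- screwdriver: Bystander: screwdriver, 150 mm long, lying across in front of the robot. Origin about at its middle.
- screw_dish: Bystander: low round steel dish with screws, 72 mm across, 14 mm tall, beyond the lamp base. Origin at the centre of its underside.
- filter_ring: Bystander: flat black ring, 40 mm across, 8 mm tall, lying beside the lamp base. Origin at the centre of its underside.
Mind the look-alikes: they are no part of the job. Of the things that look like the part that bears lamp_center, the middle-sized one is meant.

How it is judged (in metres and radians):
On the way, in this order (a step that is already met when the one before it is completed fails the run):
1. the lamp block is in the recess, its top flush with the base (z of lamp_top in the frame of recess between -0.0025 and 0.0022 m and horizontal distance between lamp_top and recess below 0.006 m and angle between lamp_top's own z axis and vertical below 0.08 rad), for 0.3 s.
2. the cover plate is held above the base, its holes over the threaded holes (z of cover_under in the frame of recess between 0.003 and 0.025 m and ((horizontal distance between hole0 and thread0 below 0.004 m and horizontal distance between hole1 and thread1 below 0.004 m and horizontal distance between hole2 and thread2 below 0.004 m and horizontal distance between hole3 and thread3 below 0.004 m) or (horizontal distance between hole0 and thread2 below 0.004 m and horizontal distance between hole1 and thread3 below 0.004 m and horizontal distance between hole2 and thread0 below 0.004 m and horizontal distance between hole3 and thread1 below 0.004 m)) and angle between cover_under's own z axis and vertical below 0.08 rad and contact force between cover and the fingers above 1 N and contact force between cover and lamp_base below 0.3 N and contact force between cover and lamp below 0.3 N), for 0.3 s.
At the end, for the whole second after the job is handed in: Lamp block upright in the recess, top within 2 mm of flush; cover plate held still in the fingers, level within 0.08 rad, underside 3 to 25 mm above the base's top, touching neither base nor lamp block, each corner hole within 4 mm sideways of a threaded hole, either way round (all of step 1 and all of step 2 and linear speed of cover below 0.02 m/s and angular speed of cover below 0.15 rad/s); the arm keeps its last pose, push and grip.
It fails at once if a bystander is pushed more than 3 cm or lifted or tipped over (distance of any of oil_bottle, specimen_cup, swab_jar, slide_box, screwdriver, screw_dish, filter_ring from where it was at the start of the episode above 0.03 m or angle between any of oil_bottle, specimen_cup, swab_jar, slide_box, screw_dish, filter_ring's own z axis and vertical above 0.6 rad).
It also fails if it takes over 64 s, if anything falls off the work surface, if the arm or the gripper's body presses on something with over 40 N, if the wrist force passes 120 N, or if a joint passes its speed limit or range.

## Working session

There is one attempt and no reset: what is moved stays moved. The work goes in short steps, Python scripts to look and compute and a tool call to move; the robot and the scene stay as the last step left them, time stands still between calls to the robot, and variables do not carry over. Pictures are saved under pics/ and viewed, and the job is handed in when it is done.

Besides the shell and the picture viewer there is one more tool, called after ">>>" as name(argument=value, ...) on one line, values as JSON. jog_arm: Moves the arm, as the interface text tells. Its arguments: {"type":"object","properties":{"travel":{"type":"array","items":{"type":"array","items":{"type":"number"}}},"roll":{"type":"array","items":{"type":"number"}},"hand":{"type":"number"}},"required":["travel","roll"]}

```bash
mkdir -p pics; python3 - <<'E'
from plant import get_state, eyes, env
import cv2, pickle
s=get_state(); print({k:(v if not hasattr(v,'tolist') else v.tolist()) for k,v in s.items()})
for n in ["scene","top","wrist"]:
    d=eyes.get_image(n); pickle.dump(d,open(f"{n}0.pkl","wb")); cv2.imwrite(f"pics/{n}0.png",d["img"])
    print(n,d["intrinsics"],d["distortion"],d["rvec"],d["tvec"])
E
```

```text
{'t': 0.0, 'qpos': [1.1109955543207837, 0.053353686461398604, 1.614273533078219, -1.3100961067303641e-05, 1.47600696046818, -0.11901245942444554], 'joint_velocities': [0.0010706277021041931, -0.0013293936922902502, 0.0012530038804565472, -0.0002135429012964749, -0.00034877380264746653, -0.0007011527390971203], 'joint_efforts': [0.00022549218556378037, -39.367496967315674, -37.01773524284363, -4.551489723780833e-05, 0.007001527264947072, -3.829836714430712e-05], 'tool_pos': [208.6439024184011, 588.5282099321505, 247.07717836858066], 'ee_rot': [-1.5728249604728681, 0.00022944640467614796, -0.34078729249516426], 'contact_force': [0.12326069440244822, 0.30397633917923456, -0.33570289163557987], 'torque': [-0.02137529400229945, -0.005067451990461347, 0.018397206776483585], 'opening': 85.5518870088535}
scene [[478.47312419   0.         322.12410473]
 [  0.         478.47312419 242.1898091 ]
 [  0.           0.           1.        ]] [-0.11263079  0.          0.          0.          0.        ] [ 1.2091424   2.17836447 -1.07399188] [ 308.30211335 -260.97009054 1366.98154772]
top [[506.71270965   0.         321.05525885]
 [  0.         506.71270965 233.28046146]
 [  0.           0.           1.        ]] [0.04498125 0.         0.         0.         0.        ] [ 2.15014892 -2.05761974  0.22363272] [-11.20621638 581.79461356 940.32452927]
wrist [[391.23945037   0.         322.30462332]
 [  0.         391.23945037 238.69015002]
 [  0.           0.           1.        ]] [-0.07407868  0.          0.          0.          0.        ] [-2.33122338 -1.64795389 -0.27467572] [-625.28317942  -40.8444971   381.03485246]
```

View pics/top0.png

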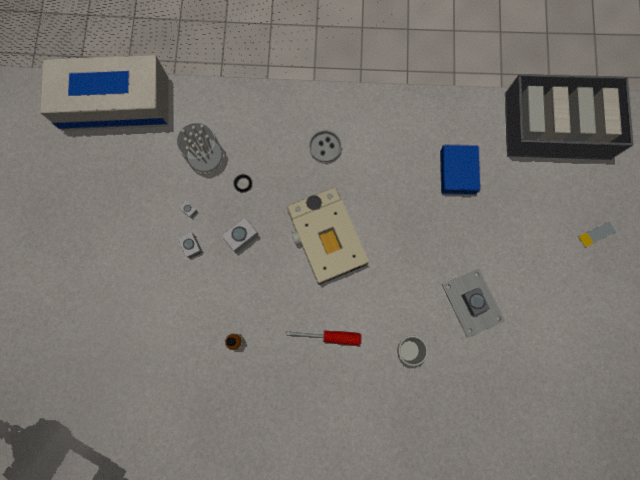

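View pics/scene0.png

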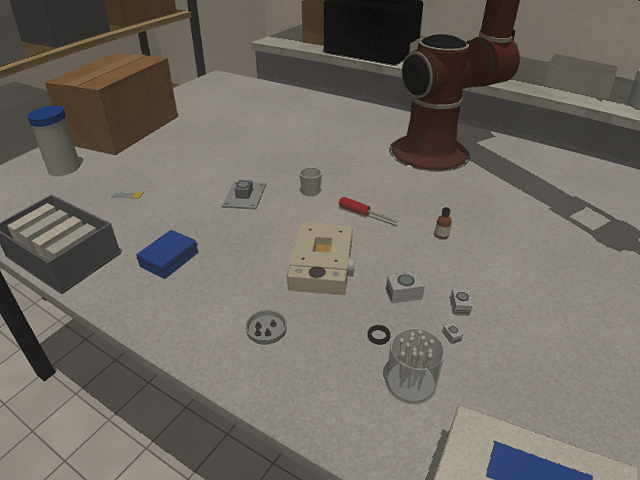

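View pics/wrist0.png

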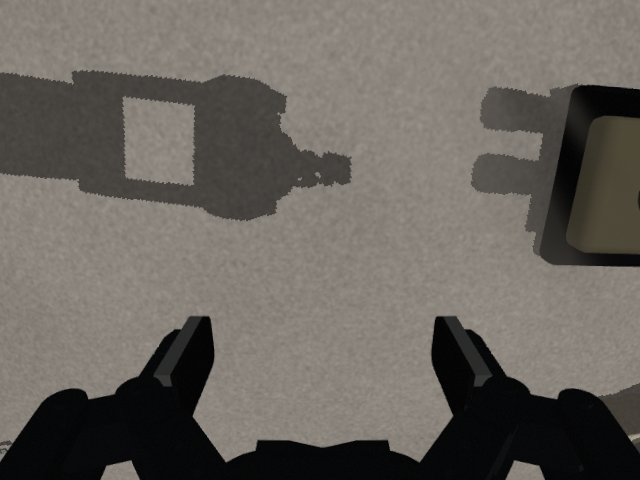

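```bash
cat > h.py <<'E'
import cv2, numpy as np, pickle
def cam(d):
    R,_=cv2.Rodrigues(np.array(d["rvec"],float)); t=np.array(d["tvec"],float).ravel(); return R,t
def cast(d,uv,z):
    R,t=cam(d); uv=np.array(uv,float).reshape(-1,1,2)
    n=cv2.undistortPoints(uv,np.array(d["intrinsics"]),np.array(d["distortion"])).reshape(-1,2)
    r=np.c_[n,np.ones(len(n))]@R; c=-R.T@t
    return c+r*((z-c[2])/r[:,2])[:,None]
def proj(d,P):
    return cv2.projectPoints(np.array(P,float).reshape(-1,1,3),np.array(d["rvec"],float),np.array(d["tvec"],float),np.array(d["intrinsics"]),np.array(d["distortion"]))[0].reshape(-1,2)
def cloud(d):
    z=d["range_z"]; h,w=z.shape; v,u=np.mgrid[0:h,0:w]
    n=cv2.undistortPoints(np.stack([u,v],-1).reshape(-1,1,2).astype(float),np.array(d["intrinsics"]),np.array(d["distortion"])).reshape(-1,2)
    P=np.c_[n,np.ones(len(n))]*z.reshape(-1,1); R,t=cam(d)
    P=(P-t)@R; P[z.reshape(-1)==0]=np.nan
    return P.reshape(h,w,3)
def get(n,tag):
    from plant import eyes
    d=eyes.get_image(n); pickle.dump(d,open(f"{n}{tag}.pkl","wb")); cv2.imwrite(f"pics/{n}{tag}.png",d["img"]); return d
def load(n): return pickle.load(open(n+".pkl","rb"))
E
python3 - <<'E'
from h import *
d=load("top0"); R,t=cam(d); print("cam pos",-R.T@t)
P=cloud(d); 
for n,(u,v) in dict(big=(239,234),mid=(189,243),small=(188,209),base=(350,262),socket=(330,240),plate=(460,290),collar=(478,300),bottle=(233,342),cup=(412,352),bench=(400,200),ring=(243,183),dish=(325,147),sd=(340,338)).items():
    print(n,P[v,u].round(1))
for n,uv in dict(mid=(190,245),big=(240,236),small=(188,210),base=(330,240)).items():
    print(n,cast(d,uv,26)[0].round(1))
w=load("wrist0");R,t=cam(w);print("wrist cam",-R.T@t,R[2])
crop=d["img"][190:270,150:280]; cv2.imwrite("pics/crop0.png",cv2.resize(crop,None,fx=6,fy=6,interpolation=cv2.INTER_CUBIC))
crop=d["img"][180:345,275:515]; cv2.imwrite("pics/crop1.png",cv2.resize(crop,(800,550),interpolation=cv2.INTER_CUBIC))
E
```

```text
cam pos [ 365.72072103    4.28259731 1043.57596061]
big [578.8 181.2  36.7]
mid [557.9 283.4  25.6]
small [630.3 293.5  22.5]
base [530.5 -45.9  40.4]
socket [577.6  -4.2  21.7]
plate [ 488.6 -273.4    5.2]
collar [ 467.3 -300.9   32.8]
bottle [364.7 170.6  65.8]
cup [ 361.1 -176.1    5.9]
bench [ 676.3 -150.5   -1.5]
ring [699.7 188.1  -1.8]
dish [788.7  14.9   1.2]
sd [381.3 -31.7  25.9]
mid [553.8 280.8  26. ]
big [577.  180.7  26. ]
small [627.2 292.3  26. ]
base [576.7  -4.2  26. ]
wrist cam [127.85019166 619.02856152 371.87747272] [ 0.30800697 -0.11155523 -0.94482122]
```

View pics/crop0.png

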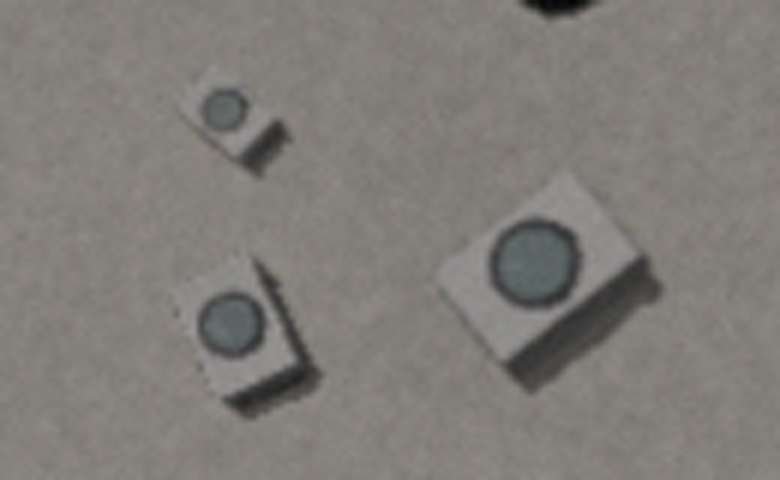

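View pics/crop1.png

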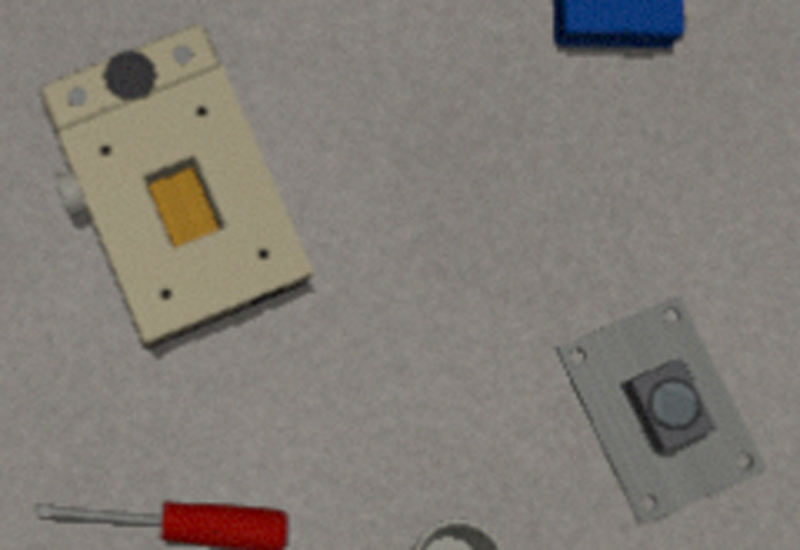

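```bash
python3 - <<'E'
from h import *
d=load("top0")
def rep(n,px,z):
    p=cast(d,px,z); print(n,p[:,:2].round(1).tolist(),"c",p[:,:2].mean(0).round(1),"edges",np.linalg.norm(p-np.roll(p,-1,0),axis=1).round(1),"ang",[round(float(np.degrees(np.arctan2(*(np.roll(p,-1,0)-p)[i,[1,0]]))),1) for i in range(4)])
rep("mid",np.array([(178,292),(245,258),(300,362),(225,400)])/6+[150,190]-.4,26)
rep("thr",np.array([(105,150),(202,111),(263,254),(166,294)])/3.333+[275,180]-.35,40)
rep("holes",np.array([(578,355),(671,315),(747,461),(649,502)])/3.333+[275,180]-.35,5)
rep("big",np.array([(437,275),(567,178),(640,255),(510,360)])/6+[150,190]-.4,38)
print(cast(d,np.array([[675,404]])/3.333+[275,180]-.35,32))
E
```

```text
mid [[566.8, 304.0], [579.6, 282.5], [544.4, 260.4], [530.3, 284.3]] c [555.3 282.8] edges [25.  41.6 27.8 41.5] ang [-59.2, -147.8, 120.5, 28.3]
thr [[603.5, 45.7], [630.7, -12.5], [543.4, -52.6], [516.5, 4.7]] c [573.5  -3.7] edges [64.3 96.1 63.3 96.2] ang [-65.0, -155.3, 115.1, 25.2]
holes [[495.4, -249.4], [522.7, -306.5], [436.1, -349.7], [408.9, -290.6]] c [ 465.8 -299. ] edges [63.4 96.8 65.1 95.8] ang [-64.4, -153.5, 114.7, 25.5]
big [[574.1, 214.2], [609.7, 173.0], [584.0, 146.3], [546.0, 187.2]] c [578.5 180.2] edges [54.5 37.1 55.9 38.9] ang [-49.1, -133.9, 132.8, 43.8]
[[ 465.57161619 -299.49188821   32.        ]]
```

```bash
cat >> h.py <<'E'
from scipy.spatial.transform import Rotation as Ro
def go(x,y,z,yawdeg):
    """travel & roll to world TCP pose, tool down"""
    from plant import get_state
    s=get_state(); R=Ro.from_euler('xyz',s["ee_rot"]).as_matrix()
    p=np.array(s["tool_pos"]); tr=R.T@(np.array([x,y,z])-p)/1000
    yaw=np.degrees(np.arctan2(R[1,0],R[0,0])); roll=-(yawdeg-yaw); roll=(roll+180)%360-180
    print("t",round(s["t"],2),"pos",p.round(1),"yaw",round(yaw,1),"tilt",R[2].round(3),"-> travel",tr.round(4),"roll",round(roll,1),"dist mm",round(np.linalg.norm(tr)*1000))
E
python3 -c "
from h import *
go(555,283,150,31)"
```

```text
t 0.15 pos [208.7 588.6 247.3] yaw -19.5 tilt [-0.    -1.    -0.002] -> travel [ 0.4286  0.0975 -0.1722] roll -50.5 dist mm 472
```

>>> jog_arm(travel=[[0.04,0.009,-0.016],[0.08,0.018,-0.032],[0.12,0.027,-0.048],[0.16,0.036,-0.064],[0.2,0.045,-0.08],[0.24,0.055,-0.096],[0.28,0.064,-0.112],[0.32,0.073,-0.129],[0.36,0.082,-0.145],[0.4,0.091,-0.161],[0.429,0.097,-0.172],[0.429,0.097,-0.172],[0.429,0.097,-0.172],[0.429,0.097,-0.172],[0.429,0.097,-0.172]], roll=[-5,-10,-15,-20,-25,-30,-35,-40,-45,-50,-50.5,-50.5,-50.5,-50.5,-50.5])

```text
t: 1.4
tool_pos: [554.7, 283.9, 150.6]
ee_rot: [-1.571, 0.002, 0.541]
contact_force: [-0.0, 1.0, 0.2]
opening: 85.5
```

```bash
python3 - <<'E'
from h import *
go(555,283,150,31)
d=get("wrist",1); R,t=cam(d); print(-R.T@t)
print(cloud(d)[240,320], proj(d,[[555,283,26],[555,283,0]]))
E
```

```text
t 1.4 pos [554.7 283.9 150.6] yaw 31.0 tilt [-0.002 -1.    -0.   ] -> travel [-0.0002  0.0006 -0.001 ] roll 0.0 dist mm 1
[481.14017077 242.28197156 275.40661351]
[556.57951575 285.78014488  25.64536854] [[317.65881942 236.26269964]
 [318.06442086 224.95014437]]
```

View pics/wrist1.png

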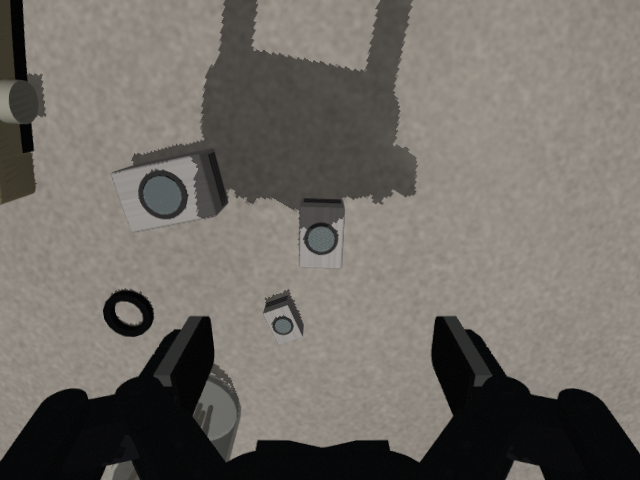

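```bash
python3 - <<'E'
from h import *
d=load("wrist1"); P=cloud(d)
m=(abs(P[...,2]-26)<4)
lab=cv2.connectedComponents(m.astype(np.uint8))[1]; k=lab[239,321]
c=max(cv2.findContours((lab==k).astype(np.uint8),0,1)[0],key=cv2.contourArea)
r=cv2.minAreaRect(c); b=cv2.boxPoints(r); p=cast(d,b,26); print(r); print(p.round(1),p.mean(0))
e=np.roll(p,-1,0)-p; print(np.linalg.norm(e,axis=1),np.degrees(np.arctan2(e[:,1],e[:,0])))
crop=d["img"][180:290,270:380]; cv2.imwrite("pics/crop2.png",cv2.resize(crop,None,fx=5,fy=5))
print(cast(d,[[321,239]],26)); print(np.median(P[lab==k],0))
E
```

```text
((320.8205871582031, 236.34521484375), (44.895145416259766, 62.06855773925781), 2.12109637260437)
[[581.3 282.2  26. ]
 [542.3 261.6  26. ]
 [528.1 287.4  26. ]
 [566.3 309.5  26. ]] [554.47373574 285.15196033  26.        ]
[44.12893385 29.43216387 44.19377502 31.08011696] [-152.11594369  118.8533945    30.02204276  -61.26083499]
[[555.5118452  285.92925518  26.        ]]
[553.91706642 284.91347057  25.16959516]
```

View pics/crop2.png

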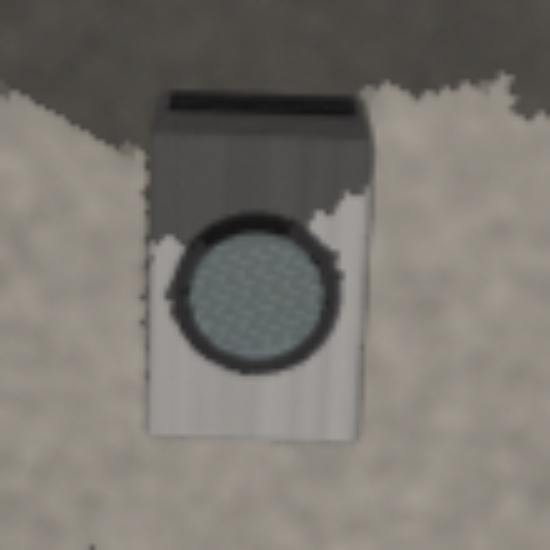

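```bash
python3 -c "
from h import *
go(555,285,33,29.5)"
```

```text
t 1.45 pos [554.5 284.3 150.8] yaw 31.1 tilt [-0.001 -1.    -0.   ] -> travel [0.001  0.1178 0.0004] roll 1.6 dist mm 118
```

>>> jog_arm(travel=[[0.001,0.035,0.0],[0.001,0.07,0.0],[0.001,0.095,0.0],[0.001,0.11,0.0],[0.001,0.118,0.0],[0.001,0.118,0.0],[0.001,0.118,0.0]], roll=[0.5,1,1.6,1.6,1.6,1.6,1.6])

```text
t: 2.03
tool_pos: [555.8, 285.4, 34.1]
ee_rot: [-1.572, -0.001, 0.515]
contact_force: [0.4, 0.4, 0.4]
opening: 85.4
```

>>> jog_arm(travel=[[0,0,0],[0,0,0],[0,0,0],[0,0,0],[0,0,0],[0,0,0],[0,0,0],[0,0,0],[0,0,0],[0,0,0],[0,0,0],[0,0,0]], roll=[0,0,0,0,0,0,0,0,0,0,0,0], hand=255)

```text
t: 3.03
tool_pos: [556.7, 285.7, 35.3]
ee_rot: [-1.572, -0.002, 0.515]
contact_force: [-1.0, -0.9, 5.0]
opening: 28.1
```

```bash
python3 - <<'E'
from h import *
go(555,285,33,29.5)
d=get("wrist",2)
E
```

```text
t 3.03 pos [556.7 285.7  35.3] yaw 29.5 tilt [ 0.002 -1.    -0.001] -> travel [-0.0019  0.0023  0.0002] roll 0.0 dist mm 3
```

View pics/wrist2.png

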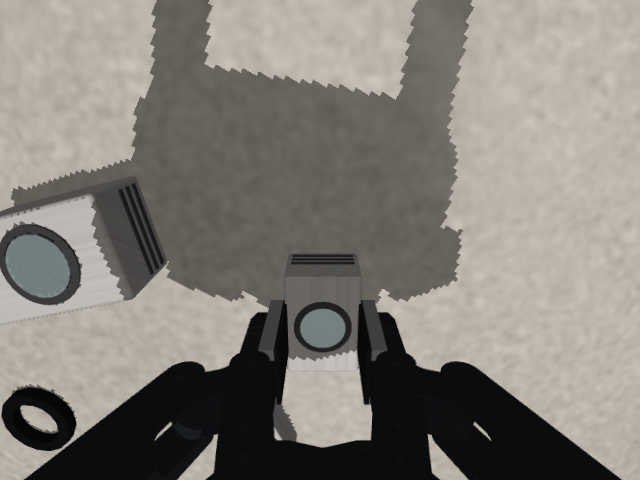

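>>> jog_arm(travel=[[0,-0.02,0],[0,-0.05,0],[0,-0.08,0],[0,-0.11,0],[0,-0.135,0],[0,-0.135,0],[0,-0.135,0]], roll=[0,0,0,0,0,0,0])

```text
t: 3.67
tool_pos: [557.1, 285.9, 171.7]
ee_rot: [-1.572, -0.005, 0.515]
contact_force: [-0.5, 0.3, -1.0]
opening: 28.1
```

```bash
python3 - <<'E'
from h import *
go(600,9,170,25)
E
```

```text
t 3.67 pos [557.1 285.9 171.7] yaw 29.5 tilt [ 0.005 -1.    -0.002] -> travel [-0.0991  0.0016 -0.2621] roll 4.5 dist mm 280
```

>>> jog_arm(travel=[[-0.01,0,-0.026],[-0.022,0,-0.058],[-0.034,0,-0.09],[-0.046,0,-0.122],[-0.058,0,-0.154],[-0.07,0,-0.186],[-0.082,0,-0.218],[-0.092,0,-0.244],[-0.099,0.001,-0.262],[-0.099,0.001,-0.262],[-0.099,0.001,-0.262],[-0.099,0.001,-0.262],[-0.099,0.001,-0.262]], roll=[0.5,1,1.5,2,2.5,3,3.5,4,4.5,4.5,4.5,4.5,4.5])

```text
t: 4.75
tool_pos: [599.2, 10.2, 169.3]
ee_rot: [-1.57, -0.004, 0.438]
contact_force: [-0.5, -0.8, -2.0]
opening: 27.8
```

```bash
python3 - <<'E'
from h import *
go(600,9,170,25)
d=get("wrist",3)
E
```

```text
t 4.75 pos [599.2  10.2 169.3] yaw 25.1 tilt [ 0.004 -1.     0.   ] -> travel [ 0.0002 -0.0007 -0.0015] roll 0.1 dist mm 2
```

View pics/wrist3.png

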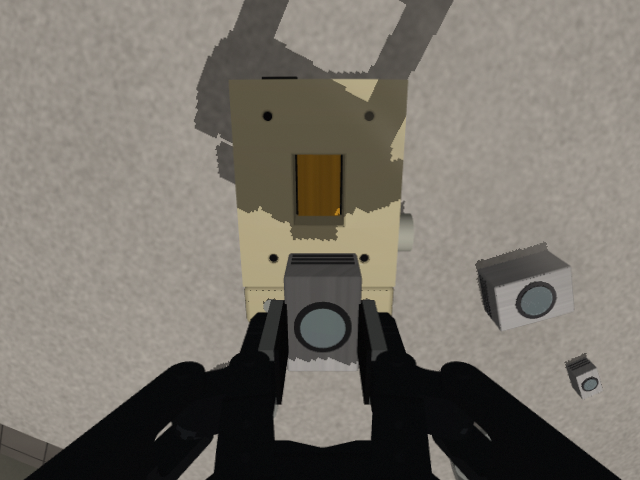

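```bash
cat >> h.py <<'E'
def blob(d,u,v,r=9,thr=None):
    g=cv2.cvtColor(d["img"],cv2.COLOR_BGR2GRAY).astype(float)
    p=g[v-r:v+r+1,u-r:u+r+1]; bg=np.median(p); w=np.clip(bg*0.75-p,0,None)
    yy,xx=np.mgrid[v-r:v+r+1,u-r:u+r+1]; return (w*xx).sum()/w.sum(),(w*yy).sum()/w.sum()
def quad(p):
    p=np.array(p)[:,:2]; c=p.mean(0); e=np.roll(p,-1,0)-p
    return c,np.linalg.norm(e,axis=1),np.degrees(np.arctan2(e[:,1],e[:,0]))
def totool(P,s=None):
    from plant import get_state
    s=s or get_state(); R=Ro.from_euler('xyz',s["ee_rot"]).as_matrix()
    return (np.array(P)-np.array(s["tool_pos"]))@R
E
python3 - <<'E'
from h import *
d=load("wrist3")
b=[blob(d,*q) for q in [(267,116),(369,116),(364,258),(273,258)]]; print(np.round(b,1))
p=cast(d,b,40); 
for x in quad(p): print(np.round(x,1))
P=cloud(d); print("depth z base", P[200,270], P[235,310:330:5,2], P[185,320])
t0=load("top0"); b=[blob(t0,*q,r=4) for q in [(306,225),(335,213),(353,256),(324,268)]]; print(np.round(b,1)); 
for x in quad(cast(t0,b,40)): print(np.round(x,1))
# recess mouth
print("window", cast(d,[[322,327]],160), totool(cast(d,[[322,327]],160)))
m=(abs(P[...,2]-159)<4); m[:250]=0; 
lab=cv2.connectedComponents(m.astype(np.uint8))[1]; k=lab[327,322]; ys,xs=np.where(lab==k); print(xs.min(),xs.max(),ys.min(),ys.max(),np.median(P[lab==k],0))
crop=d["img"][230:390,240:400]; cv2.imwrite("pics/crop3.png",cv2.resize(crop,None,fx=3.5,fy=3.5))
E
```

```text
[[267.2 115.7]
 [368.9 115.6]
 [361.5 258.9]
 [273.1 257.7]]
[572.7  -3.2]
[63.4 96.4 61.9 95.4]
[ 115.1   24.2  -65.7 -154.9]
depth z base [591.97690937 -29.32598137  38.85408159] [38.04514127 38.66624093 38.7425447  38.12755035] [572.13507131  -1.81817089  20.15409271]
[[306.2 224.6]
 [335.  213. ]
 [353.6 255.8]
 [324.3 267.8]]
[573.6  -3.5]
[63.8 96.1 63.7 95.9]
[ -64.9 -155.   115.    25.1]
window [[596.98204464  11.45773068 160.        ]] [[-1.79952294  9.7060685   2.11211879]]
269 376 271 370 [594.20738629  10.75205592 159.16946365]
```

View pics/crop3.png

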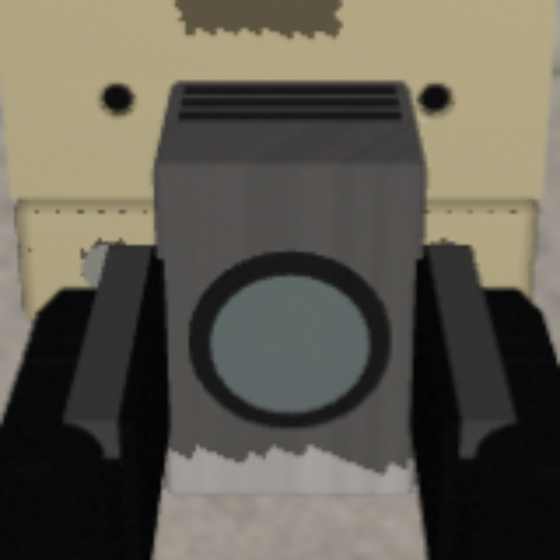

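```bash
python3 - <<'E'
from h import *
go(575,-3.5,88,25)
E
```

```text
t 4.8 pos [599.5  10.3 169.7] yaw 25.1 tilt [ 0.004 -1.    -0.   ] -> travel [-0.0284  0.0816 -0.0021] roll 0.1 dist mm 86
```

>>> jog_arm(travel=[[-0.01,0.015,-0.001],[-0.02,0.035,-0.002],[-0.028,0.055,-0.002],[-0.028,0.07,-0.002],[-0.028,0.08,-0.002],[-0.028,0.082,-0.002],[-0.028,0.082,-0.002],[-0.028,0.082,-0.002],[-0.028,0.082,-0.002]], roll=[0,0,0,0,0,0,0,0,0])

```text
t: 5.55
tool_pos: [576.5, -3.1, 89.1]
ee_rot: [-1.572, -0.007, 0.438]
contact_force: [-0.1, -0.2, -1.0]
opening: 28.5
```

```bash
python3 - <<'E'
from h import *
go(575,-3.5,88,25)
d=get("wrist",4)
E
```

```text
t 5.55 pos [576.5  -3.1  89.1] yaw 25.1 tilt [ 0.007 -1.    -0.002] -> travel [-0.0015  0.0011  0.0003] roll 0.1 dist mm 2
```

View pics/wrist4.png

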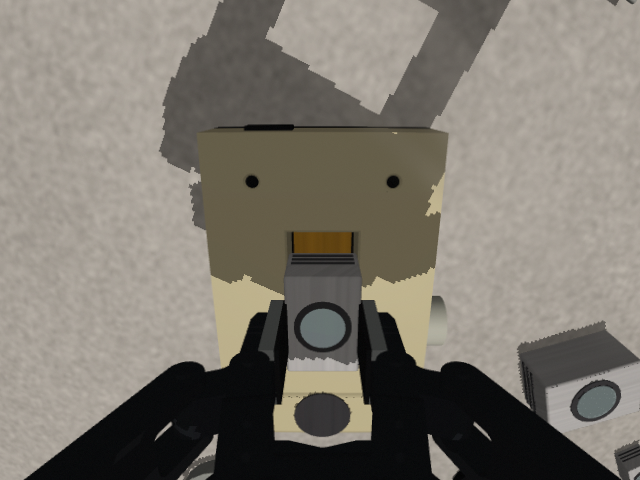

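```bash
python3 - <<'E'
from h import *
d=load("wrist4")
crop=d["img"][220:300,270:375]; cv2.imwrite("pics/crop4.png",cv2.resize(crop,None,fx=7,fy=7,interpolation=cv2.INTER_CUBIC))
b=[blob(d,252,182),blob(d,393,182)]; print(np.round(b,1)); p=cast(d,b,40); print(p, totool(p))
for e in [(287.5,232),(358.5,232)]: print("rec",totool(cast(d,[e],40)))
for zz in (52,54):
  for e in [(289.5,253.5),(355.5,253.5)]: print("blk",zz,totool(cast(d,[e],zz)))
print(totool(cast(d,[[322,327]],79.8)))
E
```

```text
[[251.6 181.2]
 [392.5 181.4]]
[[542.27915199 -51.86477141  40.        ]
 [515.49674005   5.35091703  40.        ]] [[-51.89742401  48.81623717 -29.48980278]
 [-51.86173046  48.71806925  33.68393926]]
rec [[-27.89221079  48.95077602 -14.05007203]]
rec [[-27.92410486  48.89889302  19.12278058]]
blk 52 [[-21.77962814  36.98820499 -12.33149813]]
blk 52 [[-21.81061954  36.9424113   16.93593749]]
blk 54 [[-22.56122026  34.98271438 -12.15109772]]
blk 54 [[-22.59182727  34.93748868  16.75332424]]
[[-1.42663496  9.29953153  2.10916021]]
```

View pics/crop4.png

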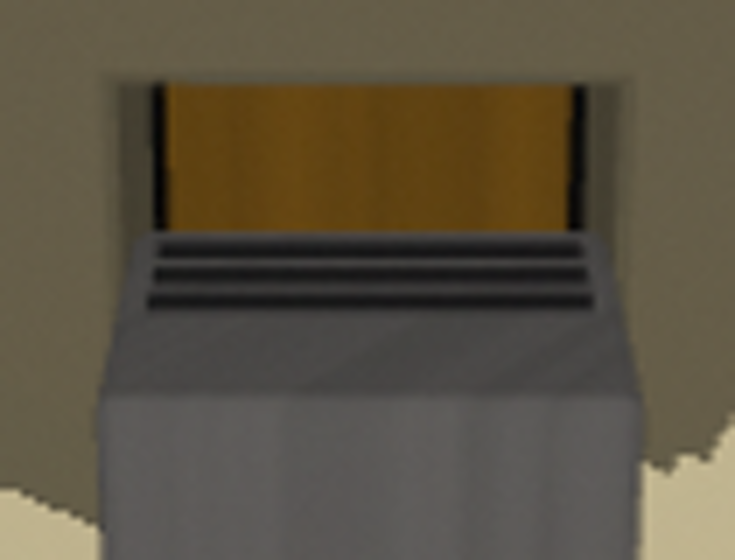

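>>> jog_arm(travel=[[-0.0028,0,0],[-0.0028,0,0],[-0.0028,0,0],[-0.0028,0.005,0],[-0.0028,0.01,0],[-0.0028,0.014,0],[-0.0028,0.017,0],[-0.0028,0.019,0],[-0.0028,0.019,0],[-0.0028,0.019,0]], roll=[0,0,0,0,0,0,0,0,0,0])

```text
t: 6.43
tool_pos: [573.9, -4.4, 69.8]
ee_rot: [-1.572, -0.006, 0.438]
contact_force: [0.1, -0.0, -1.2]
opening: 27.9
```

```bash
python3 - <<'E'
from h import *
go(575,-3.5,60,25)
d=get("wrist",5)
crop=d["img"][160:360,200:450]; cv2.imwrite("pics/crop5.png",cv2.resize(crop,None,fx=3,fy=3,interpolation=cv2.INTER_CUBIC))
E
```

```text
t 6.43 pos [573.9  -4.4  69.8] yaw 25.1 tilt [ 0.006 -1.    -0.001] -> travel [0.0013 0.0098 0.0003] roll 0.1 dist mm 10
```

View pics/crop5.png

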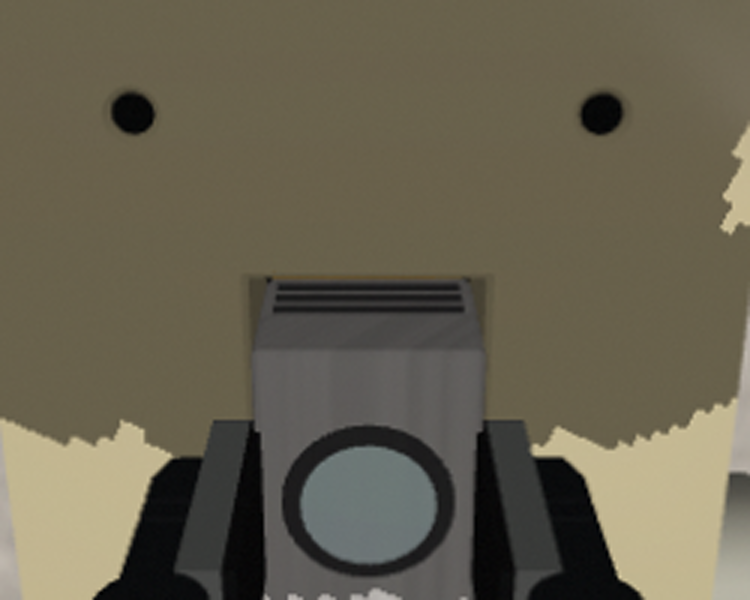

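>>> jog_arm(travel=[[0,0.003,0],[0,0.006,0],[0,0.009,0],[0,0.01,0],[0,0.01,0],[0,0.01,0]], roll=[0,0,0,0,0,0])

```text
t: 6.98
tool_pos: [574.1, -4.4, 59.9]
ee_rot: [-1.572, -0.006, 0.438]
contact_force: [0.5, 0.1, -0.2]
opening: 28.0
```

```bash
python3 - <<'E'
from h import *
go(575,-3.5,60,25)
d=get("wrist",6)
crop=d["img"][160:360,200:450]; cv2.imwrite("pics/crop6.png",cv2.resize(crop,None,fx=3,fy=3,interpolation=cv2.INTER_CUBIC))
E
```

```text
t 6.98 pos [574.1  -4.4  59.9] yaw 25.1 tilt [ 0.006 -1.    -0.001] -> travel [ 0.0012 -0.0001  0.0004] roll 0.1 dist mm 1
```

View pics/crop6.png

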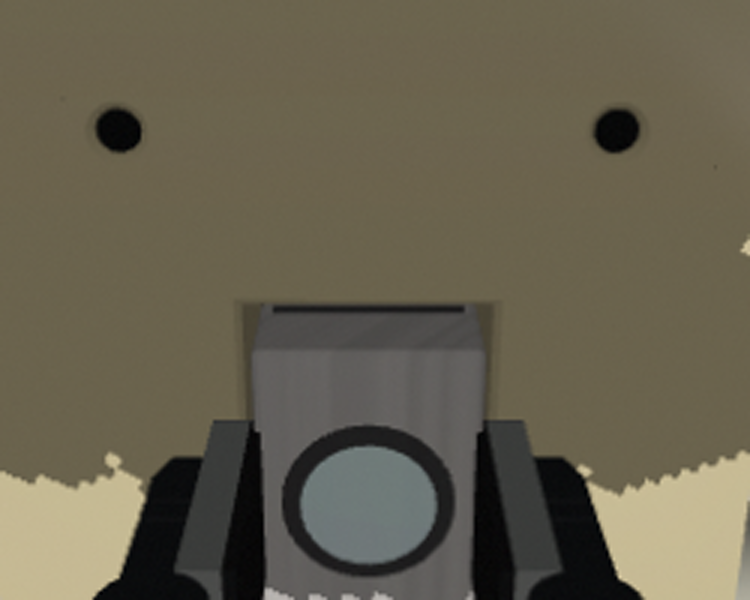

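>>> jog_arm(travel=[[0,0,0],[0,0,0],[0,0,0],[0,0,0],[0,0,0],[0,-0.02,0],[0,-0.05,0],[0,-0.08,0],[0,-0.08,0],[0,-0.08,0],[0,-0.08,0]], roll=[0,0,0,0,0,0,0,0,0,0,0], hand=0)

```text
t: 7.95
tool_pos: [573.4, -4.4, 139.7]
ee_rot: [-1.572, -0.006, 0.438]
contact_force: [-0.1, 0.1, 0.4]
opening: 85.2
```

```bash
python3 - <<'E'
from h import *
go(575,-3.5,80,25)
d=get("wrist",7)
E
```

```text
t 7.95 pos [573.4  -4.4 139.7] yaw 25.1 tilt [ 0.006 -1.    -0.001] -> travel [0.0015 0.0597 0.0002] roll 0.1 dist mm 60
```

View pics/wrist7.png

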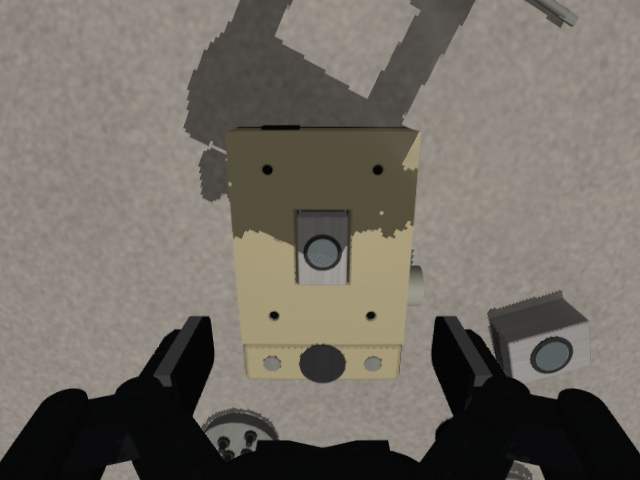

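```bash
python3 - <<'E'
from h import *
d=load("wrist7")
b=[blob(d,*q) for q in [(267,170),(378,170),(371,316),(274,316)]]
p=cast(d,b,40); 
for x in quad(p): print(np.round(x,1))
print(totool(p).mean(0)); print("win",totool(cast(d,[[322.5,252.5]],48)))
P=cloud(d); print("heights base", np.median(P[210:280,250:285,2]),"block",np.median(P[275:282,305:340,2]))
E
```

```text
[571.7  -3.1]
[63.3 95.1 63.2 95.2]
[ 115.1   25.1  -64.9 -154.9]
[-0.93464247 98.71496022  1.68373091]
win [[-0.51428893 90.71677959  1.8955122 ]]
heights base nan block nan
```

>>> jog_arm(travel=[[0,0,0],[0,0,0],[0,0,0],[0,0,0],[-0.0005,0.02,0],[-0.0005,0.04,0],[-0.0005,0.055,0],[-0.0005,0.065,0],[-0.0005,0.065,0],[-0.0005,0.065,0],[-0.0005,0.065,0]], roll=[0,0,0,0,0,0,0,0,0,0,0], hand=255)

```text
t: 8.92
tool_pos: [573.4, -4.6, 74.8]
ee_rot: [-1.572, -0.006, 0.438]
contact_force: [1.3, 0.6, 0.6]
opening: -0.0
```

>>> jog_arm(travel=[[0,0.002,0],[0,0.004,0],[0,0.006,0],[0,0.008,0],[0,0.01,0],[0,0.012,0],[0,0.012,0],[0,0.012,0]], roll=[0,0,0,0,0,0,0,0])

```text
t: 9.58
tool_pos: [573.6, -4.5, 62.7]
ee_rot: [-1.572, -0.006, 0.438]
contact_force: [1.1, -0.2, 0.3]
opening: -0.1
```

>>> jog_arm(travel=[[0,0.001,0],[0,0.002,0],[0,0.003,0],[0,0.004,0],[0,0.004,0],[0,0.004,0]], roll=[0,0,0,0,0,0])

```text
t: 10.08
tool_pos: [573.6, -4.6, 58.6]
ee_rot: [-1.572, -0.006, 0.438]
contact_force: [-0.3, -0.2, 3.2]
opening: -0.3
```

```bash
python3 - <<'E'
from h import *
go(573.5,-4.5,57,25)
d=get("wrist",8)
crop=d["img"][180:480,170:470]; cv2.imwrite("pics/crop8.png",cv2.resize(crop,None,fx=2,fy=2,interpolation=cv2.INTER_CUBIC))
E
```

```text
t 10.08 pos [573.6  -4.6  58.6] yaw 25.1 tilt [ 0.006 -1.    -0.001] -> travel [-0.0001  0.0016  0.0001] roll 0.1 dist mm 2
```

View pics/crop8.png

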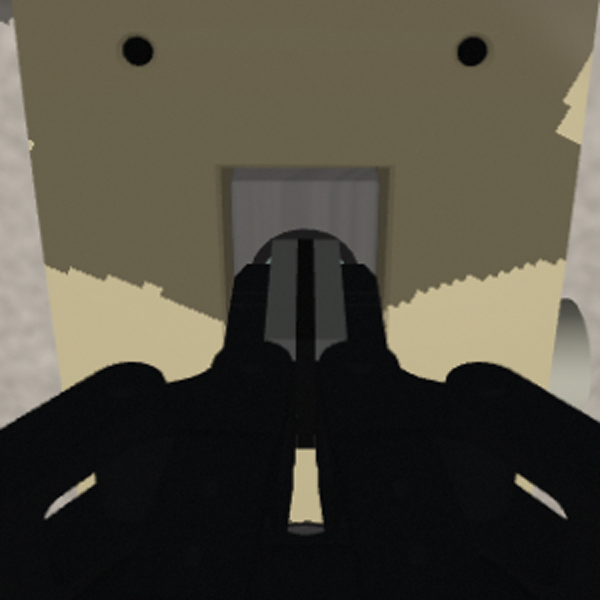

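Contact has begun, with the block a few mm proud. I'm pressing on gently.

>>> jog_arm(travel=[[0,0.001,0],[0,0.002,0],[0,0.003,0],[0,0.004,0],[0,0.004,0]], roll=[0,0,0,0,0])

```text
t: 10.55
tool_pos: [574.0, -4.6, 57.0]
ee_rot: [-1.572, -0.006, 0.439]
contact_force: [-7.6, 0.6, 15.9]
opening: -0.3
```

>>> jog_arm(travel=[[0,0.001,0],[0,0.002,0],[0,0.003,0],[0,0.003,0]], roll=[0,0,0,0])

```text
t: 10.88
tool_pos: [574.6, -4.7, 56.9]
ee_rot: [-1.572, -0.005, 0.439]
contact_force: [-10.0, 1.0, 19.6]
opening: 0.1
```

```bash
python3 - <<'E'
from h import *
go(573.5,-4.5,57,25)
d=get("wrist",9)
crop=d["img"][180:480,170:470]; cv2.imwrite("pics/crop9.png",cv2.resize(crop,None,fx=2,fy=2,interpolation=cv2.INTER_CUBIC))
E
```

```text
t 10.88 pos [574.6  -4.7  56.9] yaw 25.1 tilt [ 0.005 -1.    -0.001] -> travel [-0.0009 -0.0001  0.0006] roll 0.1 dist mm 1
```

View pics/crop9.png

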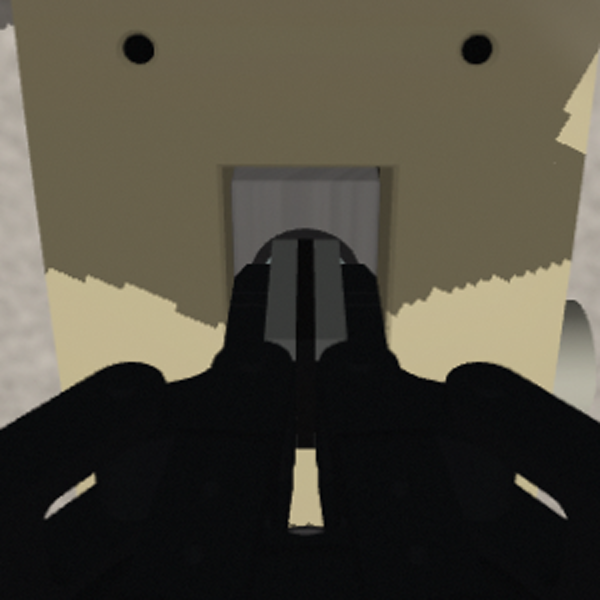

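>>> jog_arm(travel=[[0,-0.01,0],[0,-0.04,0],[0,-0.07,0],[0,-0.08,0],[0,-0.08,0],[0,-0.08,0],[0,-0.08,0],[0,-0.08,0]], roll=[0,0,0,0,0,0,0,0], hand=0)

```text
t: 11.6
tool_pos: [572.7, -4.6, 134.4]
ee_rot: [-1.57, -0.002, 0.439]
contact_force: [-0.3, -0.1, -1.0]
opening: 85.7
```

```bash
python3 - <<'E'
from h import *
go(573.5,-4.5,57,25)
d=get("wrist",10)
b=[blob(d,*q,r=12) for q in [(267,170),(378,170),(371,316),(274,316)]]
p=cast(d,b,40); 
for x in quad(p): print(np.round(x,1))
print("win",cast(d,[[322.5,252.5]],40))
P=cloud(d); print("heights base", np.nanmedian(P[210:280,250:285,2]),"block",np.nanmedian(P[275:282,305:340,2]))
crop=d["img"][150:350,220:420]; cv2.imwrite("pics/crop10.png",cv2.resize(crop,None,fx=3,fy=3,interpolation=cv2.INTER_CUBIC))
E
```

```text
t 11.6 pos [572.7  -4.6 134.4] yaw 25.1 tilt [ 0.002 -1.     0.001] -> travel [ 0.0006  0.0774 -0.0003] roll 0.1 dist mm 77
[572.   -3.1]
[63.4 95.3 63.3 95.3]
[ 115.1   25.   -64.9 -154.9]
win [[571.69914594  -2.40435468  40.        ]]
heights base 38.995364337798485 block 38.95684850934369
```

View pics/crop10.png

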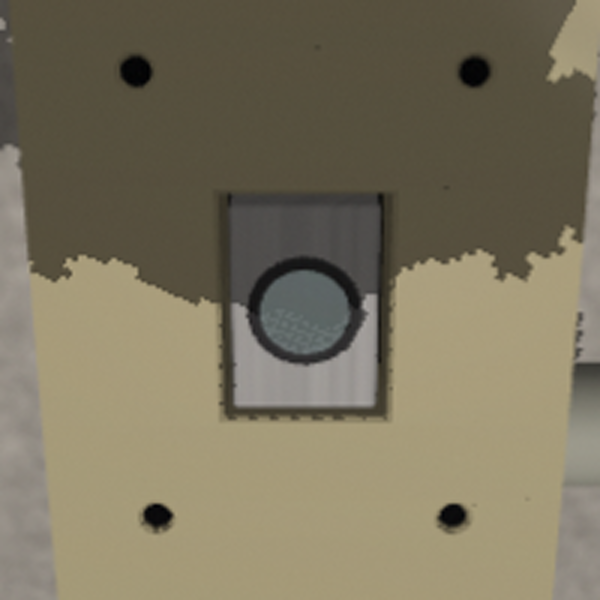

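```bash
python3 - <<'E'
from h import *
d=load("wrist10"); P=cloud(d)
X=P.reshape(-1,3); c=np.array([572,-3.1]); a=np.radians(25); L=(P[...,:2]-c)@np.array([[np.cos(a),-np.sin(a)],[np.sin(a),np.cos(a)]])
def st(m,n):
    q=P[m]; q=q[~np.isnan(q[:,2])]; q=q[abs(q[:,2]-40)<12]; print(n,len(q),np.median(q[:,2]).round(2),q[:,2].std().round(2)); return q
base=(abs(L[...,0])<45)&(abs(L[...,1])<45)&((abs(L[...,0])>28)|(abs(L[...,1])>21)); q=st(base,"base")
A=np.c_[q[:,:2],np.ones(len(q))]; k=np.linalg.lstsq(A,q[:,2],rcond=None)[0]
for x0,x1 in [(-20,-14),(-14,-8),(8,14),(14,20)]:
  for y0,y1 in [(-12,0),(0,12)]:
    m=(L[...,0]>x0)&(L[...,0]<x1)&(L[...,1]>y0)&(L[...,1]<y1); q=P[m];q=q[~np.isnan(q[:,2])]; r=q[:,2]-np.c_[q[:,:2],np.ones(len(q))]@k; print(x0,y0,len(q),np.median(r).round(2),r.std().round(2))
E
```

```text
base 14761 39.0 0.63
-20 -12 199 0.13 0.63
-20 0 193 0.0 0.61
-14 -12 2215 156.52 44.93
-14 0 2159 156.55 44.97
8 -12 172 0.3 0.66
8 0 162 0.37 0.72
14 -12 175 0.03 0.59
14 0 167 -0.08 0.64
```

```bash
python3 - <<'E'
from h import *
go(466,-299,170,26)
E
```

```text
t 11.65 pos [572.9  -4.6 134.5] yaw 25.1 tilt [ 0.002 -1.     0.001] -> travel [-0.2217 -0.0361 -0.2211] roll -0.9 dist mm 315
```

>>> jog_arm(travel=[[-0.02,-0.01,-0.02],[-0.045,-0.02,-0.045],[-0.07,-0.03,-0.07],[-0.095,-0.036,-0.095],[-0.12,-0.036,-0.12],[-0.145,-0.036,-0.145],[-0.17,-0.036,-0.17],[-0.195,-0.036,-0.195],[-0.215,-0.036,-0.215],[-0.222,-0.036,-0.221],[-0.222,-0.036,-0.221],[-0.222,-0.036,-0.221],[-0.222,-0.036,-0.221],[-0.222,-0.036,-0.221]], roll=[0,0,0,0,-0.9,-0.9,-0.9,-0.9,-0.9,-0.9,-0.9,-0.9,-0.9,-0.9])

```text
t: 12.82
tool_pos: [466.2, -297.6, 169.6]
ee_rot: [-1.569, -0.002, 0.456]
contact_force: [-0.3, 0.6, 0.9]
opening: 85.3
```

```bash
python3 - <<'E'
from h import *
go(466,-299,170,26)
d=get("wrist",11)
E
```

```text
t 12.82 pos [ 466.2 -297.6  169.6] yaw 26.1 tilt [ 0.002 -1.     0.002] -> travel [-0.0008 -0.0005 -0.0012] roll 0.1 dist mm 1
```

View pics/wrist11.png

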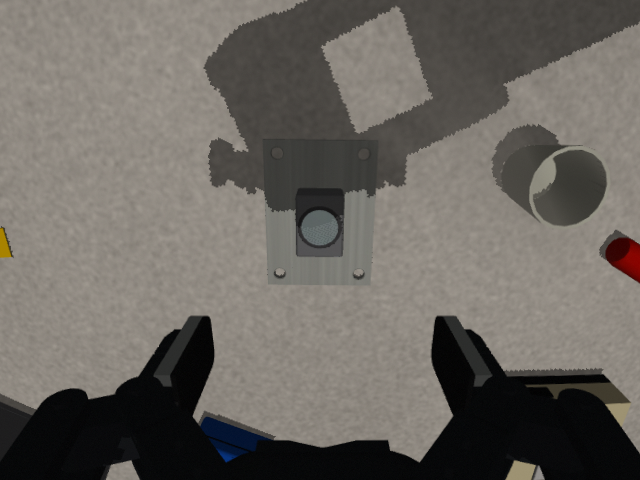

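```bash
python3 - <<'E'
from h import *
d=load("wrist11")
p=cast(d,[(278,153.5),(363.5,153.5),(358.5,273.5),(279.5,273)],4)
for x in quad(p): print(np.round(x,1))
print(totool(p).round(1),totool(p).mean(0))
w=cast(d,[[319.5,228]],32); print(w,totool(w))
P=cloud(d); m=(abs(P[...,2]-31.5)<4); lab=cv2.connectedComponents(m.astype(np.uint8))[1]; k=lab[228,320]
c=max(cv2.findContours((lab==k).astype(np.uint8),0,1)[0],key=cv2.contourArea); r=cv2.minAreaRect(c); print(r); q=cast(d,cv2.boxPoints(r),32)
for x in quad(q): print(np.round(x,1))
print(totool(q).mean(0))
E
```

```text
[ 464.1 -298. ]
[62.7 96.  64.1 95.6]
[ 116.1   25.7  -64.3 -155.2]
[[-50.3 165.5 -30.1]
 [-50.3 165.6  32.5]
 [ 45.7 165.8  31.7]
 [ 45.2 165.7 -32.4]] [ -2.43826302 165.68119137   0.42675491]
[[ 464.54132176 -297.91315801   32.        ]] [[ -1.89697289 137.68209123   0.35340178]]
((320.0, 225.0), (62.0, 48.0), 90.0)
[ 462.9 -298.3]
[32.8 45.6 34.6 45.6]
[ 116.1   27.2  -63.9 -155.1]
[ -3.49740029 137.67937477   0.70717666]
```

```bash
python3 - <<'E'
from h import *
go(465.5,-299.5,25,25.7)
E
```

```text
t 12.87 pos [ 466.2 -297.7  169.7] yaw 26.2 tilt [ 0.002 -1.     0.001] -> travel [-0.0017  0.1447 -0.0015] roll 0.5 dist mm 145
```

>>> jog_arm(travel=[[-0.0015,0.025,-0.0015],[-0.0015,0.06,-0.0015],[-0.0015,0.09,-0.0015],[-0.0015,0.115,-0.0015],[-0.0015,0.13,-0.0015],[-0.0015,0.14,-0.0015],[-0.0015,0.1445,-0.0015],[-0.0015,0.1445,-0.0015],[-0.0015,0.1445,-0.0015],[-0.0015,0.1445,-0.0015]], roll=[0.5,0.5,0.5,0.5,0.5,0.5,0.5,0.5,0.5,0.5])

```text
t: 13.7
tool_pos: [466.8, -300.1, 26.8]
ee_rot: [-1.572, -0.003, 0.448]
contact_force: [0.4, -0.9, 0.8]
opening: 85.0
```

>>> jog_arm(travel=[[0,0,0],[0,0,0],[0,0,0],[0,0,0],[0,0,0],[0,0,0],[0,0,0],[0,0,0],[0,0,0],[0,0,0]], roll=[0,0,0,0,0,0,0,0,0,0], hand=255)

```text
t: 14.53
tool_pos: [467.2, -300.5, 27.5]
ee_rot: [-1.573, -0.004, 0.448]
contact_force: [-0.5, -0.3, 5.8]
opening: 32.9
```

```bash
python3 - <<'E'
from h import *
go(465.5,-299.5,25,25.7)
d=get("wrist",12)
E
```

```text
t 14.53 pos [ 467.2 -300.5   27.5] yaw 25.7 tilt [ 0.004 -1.    -0.002] -> travel [-0.0011  0.0024  0.0017] roll -0.0 dist mm 3
```

View pics/wrist12.png

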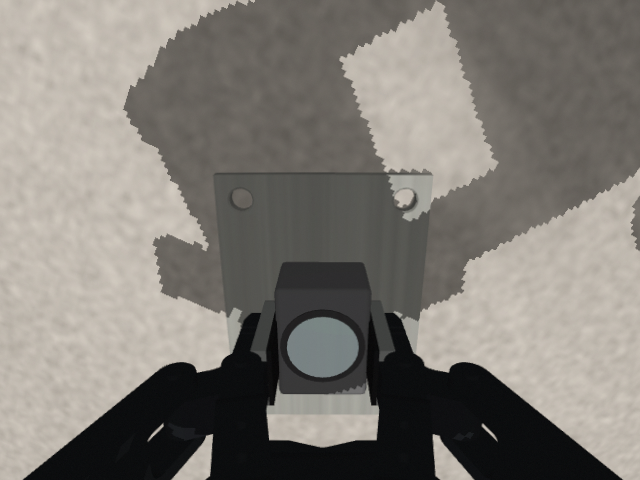

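>>> jog_arm(travel=[[0,-0.01,0],[0,-0.03,0],[0,-0.055,0],[0,-0.08,0],[0,-0.1,0],[0,-0.11,0],[0,-0.11,0],[0,-0.11,0],[0,-0.11,0]], roll=[0,0,0,0,0,0,0,0,0])

```text
t: 15.33
tool_pos: [465.7, -299.5, 135.2]
ee_rot: [-1.57, -0.002, 0.448]
contact_force: [-0.4, -1.2, -2.1]
opening: 32.7
```

```bash
python3 - <<'E'
from h import *
from plant import get_state
d=load("wrist12")
p=cast(d,[(242,198.5),(404,198.5)],5); print(totool(p))
d=get("wrist",13)
s=get_state(); print(s["contact_force"],s["torque"])
go(574,-4.5,135,25)
E
```

```text
[[-49.46507184 130.0941621  -30.5618938 ]
 [-49.52148263 130.16453423  31.8682148 ]]
[ 0.6222342  -0.06107475 -3.17328711] [-0.00471341  0.06945343  0.01191819]
t 15.38 pos [ 465.6 -299.4  135. ] yaw 25.7 tilt [ 0.002 -1.     0.002] -> travel [0.2255 0.0008 0.2189] roll 0.7 dist mm 314
```

View pics/wrist13.png

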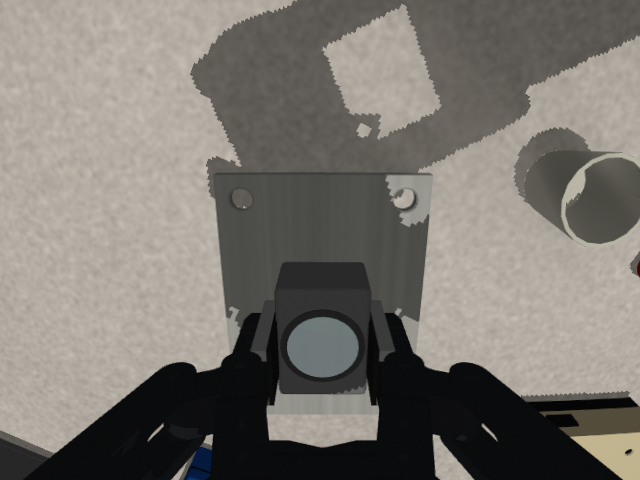

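```bash
python3 - <<'E'
from h import *
d=load("wrist13")
p=cast(d,[(242,198.5),(404,198.5)],112.5); print(totool(p), p)
g=p.mean(0)[:2]; a=np.radians(25.5); c=g+48*np.array([np.cos(a),np.sin(a)]); print("plate centre cam",c)
print(cast(d,[(322.5,346)],139.5), totool(cast(d,[(322.5,346)],139.5)))
E
```

```text
[[-50.17608868  22.3623422  -28.91728197]
 [-50.18109852  22.45927532  33.65738853]] [[ 432.91266986 -347.19001964  112.5       ]
 [ 405.80390728 -290.7922023   112.5       ]]
plate centre cam [ 462.68238222 -298.32657832]
[[ 462.88312265 -298.31837575  139.5       ]] [[-1.94343024 -4.49849051  2.19175116]]
```

>>> jog_arm(travel=[[0.015,0,0.015],[0.035,0,0.035],[0.06,0,0.058],[0.085,0,0.082],[0.11,0,0.106],[0.135,0,0.131],[0.16,0,0.155],[0.185,0,0.18],[0.205,0,0.199],[0.218,0,0.212],[0.226,0,0.219],[0.226,0,0.219],[0.226,0,0.219],[0.226,0,0.219],[0.226,0,0.219]], roll=[0,0,0.2,0.4,0.6,0.7,0.7,0.7,0.7,0.7,0.7,0.7,0.7,0.7,0.7])

```text
t: 16.63
tool_pos: [574.0, -5.4, 135.4]
ee_rot: [-1.569, -0.001, 0.434]
contact_force: [-0.5, -0.2, -3.0]
opening: 32.6
```

```bash
python3 - <<'E'
from h import *
go(574.8,-4.2,92,25)
E
```

```text
t 16.63 pos [574.   -5.4 135.4] yaw 24.9 tilt [ 0.001 -1.     0.002] -> travel [0.0012 0.0434 0.0007] roll -0.1 dist mm 43
```

>>> jog_arm(travel=[[0.001,0.01,0.0007],[0.001,0.022,0.0007],[0.001,0.033,0.0007],[0.001,0.04,0.0007],[0.001,0.043,0.0007],[0.001,0.043,0.0007],[0.001,0.043,0.0007],[0.001,0.043,0.0007]], roll=[-0.1,-0.1,-0.1,-0.1,-0.1,-0.1,-0.1,-0.1])

```text
t: 17.3
tool_pos: [575.1, -4.3, 93.0]
ee_rot: [-1.57, -0.002, 0.436]
contact_force: [0.3, -1.4, -1.9]
opening: 32.8
```

```bash
python3 - <<'E'
from h import *
go(574.8,-4.2,77.5,25)
d=get("wrist",14)
crop=d["img"][110:410,170:470]; cv2.imwrite("pics/crop14.png",cv2.resize(crop,None,fx=2,fy=2,interpolation=cv2.INTER_CUBIC))
E
```

```text
t 17.3 pos [575.1  -4.3  93. ] yaw 25.0 tilt [ 0.002 -1.     0.001] -> travel [-0.0003  0.0155  0.0002] roll -0.0 dist mm 15
```

View pics/crop14.png

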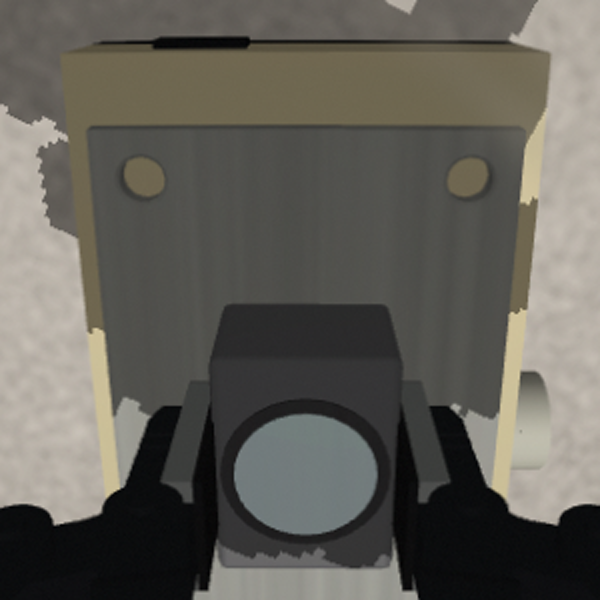

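>>> jog_arm(travel=[[0,0.004,0],[0,0.008,0],[0,0.012,0],[0,0.015,0],[0,0.0155,0],[0,0.0155,0],[0,0.0155,0],[0,0.0155,0],[0,0.0155,0]], roll=[0,0,0,0,0,0,0,0,0])

```text
t: 18.1
tool_pos: [575.5, -4.2, 77.9]
ee_rot: [-1.57, -0.003, 0.436]
contact_force: [0.5, -0.0, -3.5]
opening: 33.0
```

```bash
python3 - <<'E'
from h import *
go(574.8,-4.2,77.5,25)
d=get("wrist",15)
for i,u in enumerate((242,404)):
    c=d["img"][170:225,u-28:u+28]; cv2.imwrite(f"pics/c{i}.png",c)
a=np.hstack([cv2.imread("pics/c0.png"),cv2.imread("pics/c1.png")]); cv2.imwrite("pics/crop15.png",cv2.resize(a,None,fx=7,fy=7,interpolation=cv2.INTER_CUBIC))
for n in("scene","top"): get(n,15)
t=load("top15"); cv2.imwrite("pics/crop16.png",cv2.resize(t["img"][180:300,260:400],None,fx=5,fy=5,interpolation=cv2.INTER_CUBIC))
t=load("scene15"); cv2.imwrite("pics/crop17.png",cv2.resize(t["img"][190:310,250:390],None,fx=5,fy=5,interpolation=cv2.INTER_CUBIC))
E
```

```text
t 18.1 pos [575.5  -4.2  77.9] yaw 25.0 tilt [ 0.003 -1.     0.001] -> travel [-0.0006  0.0004  0.0003] roll -0.0 dist mm 1
```

View pics/crop15.png

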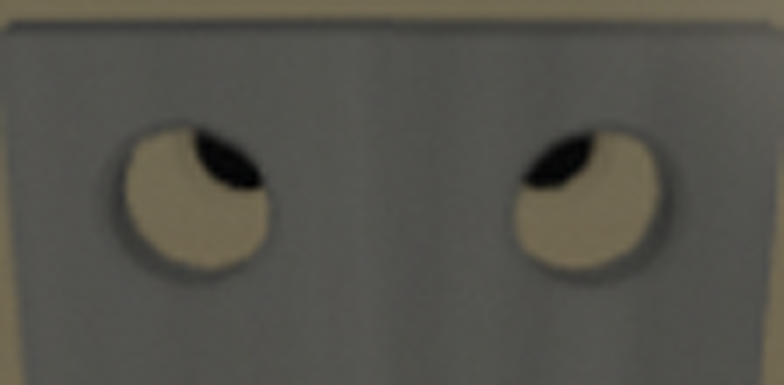

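View pics/crop16.png

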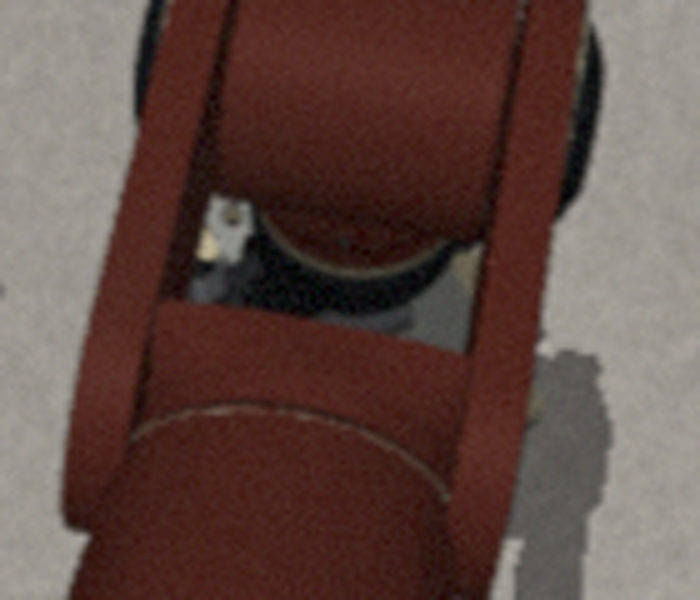

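View pics/crop17.png

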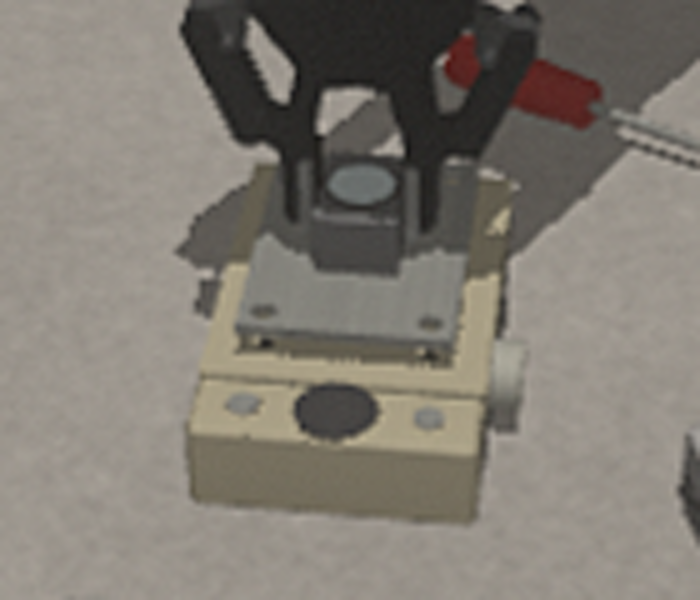

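```bash
python3 - <<'E'
from h import *
d=load("wrist15"); s=6/2
for zu in (49,50.4,52):
    p=cast(d,[(242,199),(404,199)],zu+5)   # hole centres, top rim
    for q in p:
        th=np.linspace(0,2*np.pi,73); c=np.c_[q[0]+3*np.cos(th),q[1]+3*np.sin(th),np.full(73,40.)]
        e=proj(d,c); print(zu,"exp thread ctr",e[:-1].mean(0).round(1),"bbox",e.min(0).round(1),e.max(0).round(1))
    print("sep",np.linalg.norm(p[0]-p[1]))
g=cv2.cvtColor(d["img"],cv2.COLOR_BGR2GRAY)
for u in (242,404):
    ys,xs=np.where(g[185:215,u-12:u+13]<45); print(u,"dark bbox",xs.min()+u-12,xs.max()+u-12,ys.min()+185,ys.max()+185)
    m=(g[185:215,u-12:u+13]<45).astype(np.uint8); c=max(cv2.findContours(m,0,1)[0],key=cv2.contourArea).reshape(-1,2)+[u-12,185]; print(c.tolist())
E
```

```text
49 exp thread ctr [248.4 191.2] bbox [241.3 184.3] [255.5 198.2]
49 exp thread ctr [397.5 191.2] bbox [390.4 184.3] [404.5 198.2]
sep 63.1057814084495
50.4 exp thread ctr [249.1 190.5] bbox [242.  183.5] [256.1 197.4]
50.4 exp thread ctr [396.8 190.5] bbox [389.7 183.5] [403.9 197.4]
sep 62.510419770554265
52 exp thread ctr [249.8 189.6] bbox [242.7 182.6] [256.9 196.5]
52 exp thread ctr [396.  189.6] bbox [389.  182.6] [403.1 196.5]
sep 61.83000647010257
242 dark bbox 242 250 189 196
[[242, 189], [242, 190], [242, 191], [242, 192], [243, 193], [244, 194], [245, 195], [246, 195], [247, 196], [248, 196], [249, 196], [250, 196], [250, 195], [250, 194], [249, 193], [248, 192], [247, 191], [246, 190], [245, 190], [244, 189], [243, 189]]
404 dark bbox 395 404 189 196
[[402, 189], [401, 190], [400, 190], [399, 190], [398, 191], [397, 192], [396, 193], [395, 194], [395, 195], [396, 196], [397, 196], [398, 196], [399, 196], [400, 195], [401, 194], [402, 194], [403, 193], [403, 192], [403, 191], [404, 190], [404, 189], [403, 189]]
```

>>> jog_arm(travel=[[0,0,0],[0,0,0],[0,0,0],[0,0,0],[0,0,0],[0,0,0],[0,0,0],[0,0,0]], roll=[0,0,0,0,0,0,0,0])

```text
t: 18.92
tool_pos: [575.4, -4.3, 77.8]
ee_rot: [-1.57, -0.003, 0.436]
contact_force: [-0.1, -0.1, -2.7]
opening: 32.7
```

```bash
python3 - <<'E'
from h import *
from plant import get_state, env
d=get("wrist",16)
a=np.hstack([d["img"][170:225,214:270],d["img"][170:225,376:432]]); cv2.imwrite("pics/crop18.png",cv2.resize(a,None,fx=7,fy=7))
s=get_state(); print(s["tool_pos"],s["contact_force"],np.abs(s["joint_velocities"]).max(),s["opening"])
E
```

```text
[575.38375171  -4.25107034  77.8762911 ] [-0.13796291 -0.23173689 -1.97310328] 0.001456298944162992 32.92311706701612
```

View pics/crop18.png

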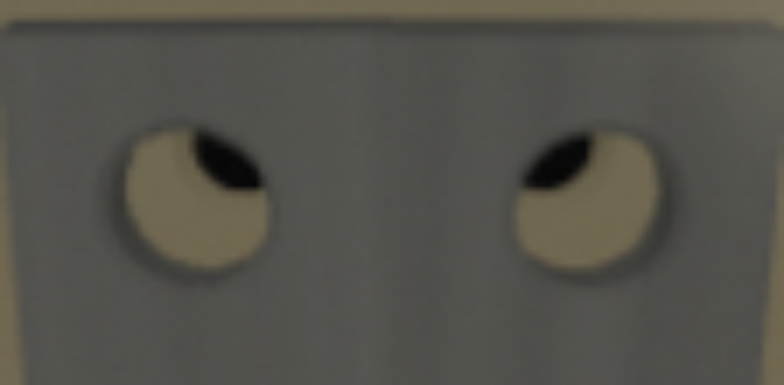

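The view is unchanged. The threads show through both near holes where alignment predicts them.

```bash
python3 -c "
from plant import env
print(env.job_done())"
```

```text
the job is handed in; nothing more can be done
None
```

The middle-sized lamp block is pressed into the recess. The cover plate is held about 10 mm above the base, with its holes over the threaded holes. I handed the job in at about 19 s; no verdict is reported.

- **Lamp block:** I pressed it down with about 20 N. The depth image then showed its top within about 0.4 mm of the base top and under 1 mm off centre. I could not check it again once the plate covered it.
- **Cover plate:** It is gripped by its collar at 33 mm opening. Only the plate's weight shows on the wrist (2–3 N down), and the arm is still.
- **Hole alignment:** The two near threads show through their holes within about 0.5 mm of where exact alignment would put them. The two far holes were hidden from the wrist camera. I inferred their alignment from the plate's measured size and angle, and the scene view agreed roughly.
- **Disagreement:** The wrist camera reads about 2 mm to one side of the jaw centre line. I worked from offsets seen within that same camera, so it cancels out.
- **Bystanders:** No unexpected contact force showed during the moves. I did not measure the bystanders again at the end.

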